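Fit the battery pack to the airbrush compressor and switch it on

ROBOT

A 6-joint arm with a two-finger parallel gripper is mounted at the origin on the work surface. World frame = base frame: x ahead of the robot, y to its left, z up, the work surface at z = 0. Lengths are in m, angles in degrees, forces in N, time in s.
With the tool pointing down it reaches from about 0.4 to 0.825 m from the base axis. Payload 7 kg.
Tool frame: the origin (TCP) lies midway between the tips of the shut fingers; the grasp point (between the pads) lies 19 mm behind it (r.grip_depth is the distance from the TCP to the grasp point, in m); z points along the fingers, y is the line along which they close (so a half turn about z gives the same grasp; the last joint's range is limited). The gripper opens to 88 mm and grips with 3 to 60 N. Pads are 19 mm wide; open, the fingers measure 130 mm over their backs; the gripper's body (78 mm by 193 mm) begins 47 mm behind the grasp point.
Start: joints at [-50.472, 20.546, 0.682, 0, -70.136, -16.507], TCP at [0.264, -0.621, 0.227] pointing down, gripper open.
Joint ranges: [-176.03, 176.03], [-82.01, 121.73], [-58.28, 71.71], [-173.87, 95.51], [-174.79, -0.11], [-173.66, 173.66]. Speed limits (degrees/s): [136.94, 136.94, 172.46, 180, 180, 180].

INTERFACE

Orientations are given as [roll, pitch, yaw] about the fixed x, y, z axes, in that order (R = Rz(yaw) Ry(pitch) Rx(roll)).
In Python, from plant import r, capture, close_job, search_frame, outline_of gives the robot as it stands.
- The arm moves only by the shell command python3 -m creep 'ROWS' [FORCE]. ROWS is JSON, a list of rows, each a list of 7 numbers: the finger opening in mm, from 0 to 87.6, then the shift along the world's x, y, z in units of 25 mm (1.0 is 25 mm), then the turn, a rotation vector about the world's x, y, z in degrees. In form: [[hand, x, y, z, ax, ay, az], ...]. A call has 1 to 8 rows; each row shifts and turns the commanded pose from where the row before left it; what a row does not reach is not made up. A row lasts 1/12 s, in which the tool goes at most 41.7 mm and 7.16 degrees, less where a joint would pass 70% of its speed; a pose out of reach is approached as far as the arm can. A call is refused whole if a number of a shift passes 1 or a number of a turn 7.16, either way. A call with a gripper value outside its range is refused whole. The fingers move at their own pace and stop on an object; FORCE is the grip in N (left out, the last holds). Time passes only in rows, so rows that do not move let the fingers close. It gives the time, the measured TCP pose, the force, the opening and the grip force at its end, in the units of the state.
- r.get_state(): the state, without advancing time (a new reading comes with each control period).
- capture(name): name is "scene" or "side" or "wrist"; returns a dict with "frame" (384x512x3 uint8, red, green, blue), "K" (3x3 intrinsics, pixels), "origin" and "rotation" of the camera in the world. Camera axes: x right, y down, z forward; pixel columns grow to the right and rows downward; lengths in m; the calibration is good to about 2 mm. A picture is of the moment at which its call begins. There is no depth.
- close_job(): hands the job in; it is judged then, once.
Trained networks look in a picture, given as the dict that the camera call returned (one of the last four; its "shot" number tells which), for a name from the list of things; names that differ only in an ending like _2 or _b are one class to them, and where a whole thing is asked for, a point or a joint stands for the part that bears it (a point fixed in the world has none). Each returns a list of dicts, best first, with "conf" (0 to 1); they miss things now and then, are a little off and sometimes report something else, mostly with a low value. They report only what shows in the picture. A call takes as long as a camera call. They do not tell look-alikes from the thing itself.
- search_frame(picture, target): "bbox" ([left, top, right, bottom] in pixels, round what is visible of it).
- outline_of(picture, target): "region" (384x512 bool, what is visible of it) and "bbox" ([left, top, right, bottom] in pixels, round what is visible of it).
The state is a dict: "time_s": time; "joints": joint angles; "qd": joint speeds; "joint_torque": joint torques, N m; "tcp_pos": TCP position; "eef_rot": TCP orientation; "contact_force": force on the tool from outside, world axes, zero at the start; "moment": the same for the moment, N m; "gripper_width": finger opening in m; "gripper_force": force on a finger pad.
Only numpy, scipy, OpenCV 4.12 (cv2) and the standard library are available. Lean on these libraries where they do the work, as an engineer would, in place of code of your own. Each camera call takes 0.05 s, during which the arm holds its last target. There are 200 camera calls.

TASK

Get the airbrush going: lift the orange battery pack out of the white charging stand, stand it upright on the table on its black plug end and let go of it to take a new grip, then plug it fully home into the bay of the grey compressor, between the two black cheeks, and let go; then press the compressor's green button all the way down and back off. Leave the grey pack, the paint bottles and the cup where they are.

Things in the scene. Friction and masses are not known exactly. Their poses are not given: they have to be found in the camera images.
- pack: orange battery pack, loose, 0.26 to 0.44 kg, upright in the charging stand; 120 mm tall: a black plug 30 (x) x 44 (y) x 36 mm tall (lowest 6 mm: 26 x 40), above it a body 40 (x) x 56 (y) x 84 tall with a black band at the cap; all centred. Origin at the centre of the plug's end face (underside), z up to the cap. It stands steadily on the plug; the plug fits either way round
- spare: grey battery pack of the same shape, size and axes, in the stand's other socket: a bystander, leave it there
- charger: white charging stand, fixed, 164 mm along x, 100 along y, top 45 above the table; origin at the centre of its underside, z up. Two sockets at x = -32 and +32 mm, 34 x 48 and 40 deep; a pack's shoulder rests on the top, its y along the stand's y. White guards 12 thick, 44 wide, 74 tall at x = -64, 0, +64 cover the packs' broad faces: grip a pack by its narrow sides and lift straight up
- compressor: grey box, fixed, 200 mm along x, 160 along y, flat top 75 above the table; origin at the centre of its underside, z up. The table between it and the charging stand is free. Two black guard cheeks stand on the top beside the bay, at y = -46 to -34 and +34 to +46 mm, 44 long in x, 74 tall: no room there for fingers on the pack's narrow sides; its broad faces (towards -x and +x) stay open
- bay (a point): centre of the bay's mouth in the compressor's top, 30 mm from the compressor's middle towards +x; axes as the compressor's. A rectangular hole, 33 mm along x, 47 along y, 40 deep, with a 3 mm chamfer: it takes the 30 x 44 plug, the pack's 56 mm width along y. Home, the pack's shoulder (36 mm above its plug end) sits on the compressor's top
- power_top (a point): centre of the green button's top, button 34 mm across, on the compressor's top 95 mm from the bay towards -x; pressed straight down
- power (a joint): travel of the green button: 0 m up, 0.006 m fully down (about 4 N); it springs back when let go
- pink: pink paint bottle with black cap, standing upright, 40 mm diameter, 125 mm tall; origin at the centre of its underside; loose bystander, leave it alone
- teal: teal paint bottle with black cap, standing upright, 40 mm diameter, 125 mm tall; origin at the centre of its underside; loose bystander, leave it alone
- olive: olive paint bottle with black cap, standing upright, 40 mm diameter, 125 mm tall; origin at the centre of its underside; loose bystander, leave it alone
- ochre: ochre-yellow paint bottle with black cap, standing upright, 40 mm diameter, 125 mm tall; origin at the centre of its underside; loose bystander, leave it alone
- cup: clear empty plastic cup, 84 mm across its rim, 100 mm tall; origin at the centre of its underside; loose bystander, leave it alone
Things that resemble listed ones, but are neither listed nor needed, are in the scene too. What is shaped like the pack but blue or purple is not meant.

How it is judged:
By the outcome, as a careful person would: the job done as asked, in the order asked, and still so for the second after the job is handed in, with the robot touching nothing.
It also fails if it takes over 61 s, if anything falls off the work surface, if the arm or the gripper's body presses on something with over 40 N, if the wrist force passes 120 N, or if a joint passes its speed limit or range.

## Working session

There is one attempt and no reset: what is moved stays moved. The work goes in short steps, Python scripts to look and compute and a shell command to move; the robot and the scene stay as the last step left them, time stands still between calls to the robot, and variables do not carry over. Pictures are saved under pics/ and viewed, at most 13 in all, crops included, and the job is handed in when it is done.

```bash
ls; mkdir -p pics
cat > h.py <<'E'
import numpy as np, cv2
from plant import r, capture, close_job, search_frame, outline_of
def save(p,n): cv2.imwrite('pics/'+n,p['frame'][:,:,::-1])
def proj(p,X):
    X=np.atleast_2d(X); c=(X-p['origin'])@np.array(p['rotation']); q=c@np.array(p['K']).T; return q[:,:2]/q[:,2:]
def ray(p,uv):
    d=np.array(p['rotation'])@np.linalg.inv(p['K'])@np.array([uv[0],uv[1],1.]); return np.array(p['origin']),d/np.linalg.norm(d)
def atz(p,uv,z):
    o,d=ray(p,uv); return o+d*(z-o[2])/d[2]
E
python3 - <<'E'
from h import *
a=capture('scene');b=capture('side')
im=np.hstack([a['frame'],b['frame']]); save(a,'sc.png');save(b,'si.png')
for p in(a,b):
  print(p['origin'],np.round(p['rotation'],3).tolist(),p['K'][0])
  for n in['pack','charger','compressor','power_top','spare','cup','pink']:
    print(n,[(np.round(d['bbox']).tolist(),round(d['conf'],2)) for d in search_frame(p,n)][:4])
print(r.get_state())
E
```

```text
pics
[0.97374372 0.54279948 1.26229365] [-148.667, -0.385, 142.52] [459.28058988   0.         247.4743487 ]
pack [([264.0, 308.0, 295.0, 334.0], 0.88), ([262.0, 244.0, 288.0, 277.0], 0.83), ([227.0, 282.0, 256.0, 311.0], 0.82), ([331.0, 247.0, 359.0, 284.0], 0.73)]
charger [([251.0, 234.0, 315.0, 297.0], 0.65)]
compressor [([173.0, 132.0, 250.0, 204.0], 0.78)]
power_top [([224.0, 144.0, 230.0, 155.0], 0.63), ([372.0, 222.0, 393.0, 248.0], 0.6)]
spare [([278.0, 233.0, 304.0, 264.0], 0.94)]
cup [([186.0, 239.0, 213.0, 272.0], 0.79), ([371.0, 220.0, 396.0, 244.0], 0.23)]
pink [([211.0, 88.0, 222.0, 120.0], 0.63)]
[0.48798475 0.85316803 0.86804195] [-130.668, 0.347, -177.07] [430.45519397   0.         253.60708001]
pack [([149.0, 257.0, 182.0, 301.0], 0.82), ([272.0, 294.0, 298.0, 347.0], 0.66), ([209.0, 250.0, 231.0, 290.0], 0.65), ([152.0, 295.0, 186.0, 342.0], 0.59)]
charger [([201.0, 251.0, 272.0, 313.0], 0.76)]
compressor [([210.0, 142.0, 287.0, 210.0], 0.85), ([298.0, 125.0, 308.0, 159.0], 0.64)]
power_top [([270.0, 165.0, 280.0, 172.0], 0.45)]
spare [([289.0, 192.0, 304.0, 234.0],
[... 160 characters left out ...]
], 0.34)]
{'time_s': 0.8, 'joints': array([-5.04734278e+01,  2.05451606e+01,  6.83736103e-01, -2.00880170e-03,
       -7.01360821e+01, -1.65076069e+01]), 'qd': array([-0.04156715,  0.04972234,  0.01801645,  0.00151554,  0.05947262,
       -0.01886615]), 'joint_torque': array([ 4.70942359e-04, -5.82292092e+01,  2.93282050e+01,  7.00210825e+00,
        1.26434365e-02, -4.02608327e-05]), 'tcp_pos': array([ 0.26394883, -0.62123929,  0.22658199]), 'eef_rot': array([-1.79998146e+02,  2.51993411e-03, -1.56981717e+02]), 'contact_force': array([ 0.05818556, -0.5781541 ,  0.18272364]), 'moment': array([ 0.04562706, -0.01194203,  0.00514108]), 'gripper_force': 0.0, 'gripper_width': 0.08755013861136116}
```

View pictures.

```bash
python3 - <<'E'
import cv2,numpy as np
a=cv2.imread('pics/sc.png');b=cv2.imread('pics/si.png')
cv2.imwrite('pics/a2.png',cv2.resize(a[70:350,150:430],(600,600),interpolation=2))
cv2.imwrite('pics/b2.png',cv2.resize(b[110:350,130:330],(500,600),interpolation=2))
E
python3 - <<'E'
s=open('h.py').read()
s=s.replace("def save","from scipy.spatial.transform import Rotation as Ro\ndef M(p): return Ro.from_euler('xyz',p['rotation'],degrees=True).as_matrix() if np.ndim(p['rotation'])==1 else np.array(p['rotation'])\ndef save",1).replace("np.array(p['rotation'])@np.linalg","M(p)@np.linalg").replace("@np.array(p['rotation']);","@M(p);")
open('h.py','w').write(s)
E
```

```text
(no output)
```

View pics/a2.png

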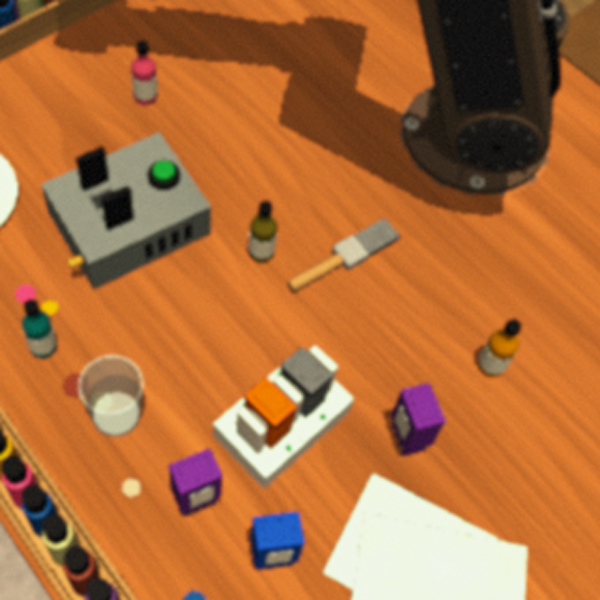

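View pics/b2.png

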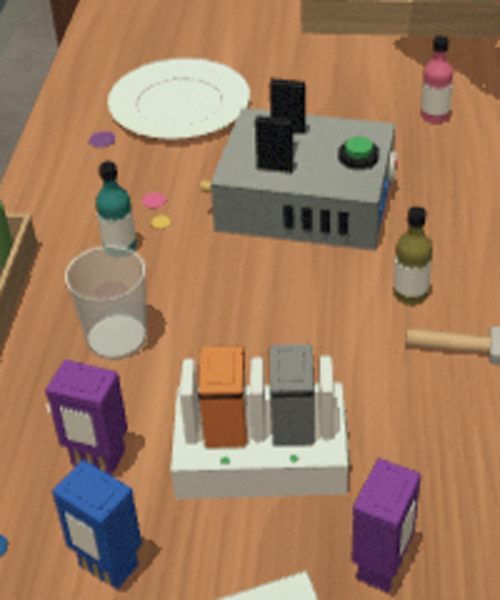

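```bash
cat >> h.py <<'E'
from scipy.optimize import minimize
def box(x0,x1,y0,y1,z0,z1): return np.array([[x,y,z] for x in(x0,x1) for y in(y0,y1) for z in(z0,z1)])/1000.
PACK=[box(-20,20,-28,28,36,120),box(-15,15,-22,22,0,36)]
BODY=[PACK[0]]
CHG=[box(-82,82,-50,50,0,45)]+[box(c-6,c+6,-22,22,45,119) for c in(-64,0,64)]
CMP=[box(-100,100,-80,80,0,75)]+[box(8,52,a,a+12,75,149) for a in(-46,34)]
S=4
def render(p,boxes,v):
    m=np.zeros((384*S//2,512*S//2),np.uint8); c,s=np.cos(v[2]),np.sin(v[2]); R=np.array([[c,-s,0],[s,c,0],[0,0,1]])
    t=np.array([v[0],v[1],v[3] if len(v)>3 else 0])
    for b in boxes:
        q=proj(p,b@R.T+t); h=cv2.convexHull(np.round(((q+.5)*S/2-.5)*16).astype(np.int32)); cv2.fillConvexPoly(m,h,1,shift=4)
    return m
def fit(views,boxes,v0):
    ms=[(p,cv2.resize(np.asarray(m,np.float32),None,fx=S/2,fy=S/2)>.5) for p,m in views]
    def f(v):
        L=0
        for p,m in ms:
            a=render(p,boxes,v)>0; L+=1-(a&m).sum()/(a|m).sum()
        return L/len(ms)
    st=[.01,.01,.1,.01][:len(v0)]; best=None
    v=np.array(v0,float)
    for k in range(3):
        sim=np.vstack([v]+[v+np.eye(len(v))[i]*st[i]/(k+1)*(-1)**k for i in range(len(v))])
        o=minimize(f,v,method='Nelder-Mead',options=dict(initial_simplex=sim,xatol=1e-4,fatol=1e-5)); v=o.x
    return v,o.fun
def near(p,name,uv):
    ds=outline_of(p,name); 
    if not ds: return None
    g=lambda d:np.hypot((d['bbox'][0]+d['bbox'][2])/2-uv[0],(d['bbox'][1]+d['bbox'][3])/2-uv[1])
    d=min(ds,key=g); print(name,np.round(d['bbox']),round(d['conf'],2)); return d['region']
E
python3 - <<'E'
from h import *
a=capture('scene');b=capture('side')
C=[(276,262),(219,267)];G=[(291,249),(247,267)];H=[(283,266),(236,282)];P=[(211,168),(248,176)]
pk=[near(p,'pack',c) for p,c in zip((a,b),C)]
sp=[near(p,'spare',c) for p,c in zip((a,b),G)]
ch=[near(p,'charger',c) for p,c in zip((a,b),H)]
cm=[near(p,'compressor',c) for p,c in zip((a,b),P)]
V=(a,b)
x=atz(a,H[0],.04);y=atz(a,P[0],.06);print(x,y,atz(b,H[1],.04),atz(b,P[1],.06))
import itertools
def pr(n,o): v=np.array(o[0]);v[2]=np.degrees(v[2]);print(n,np.round(v,4),round(o[1],3))
pr('cmp',fit(list(zip(V,cm)),CMP,[y[0],y[1],-.05]))
for i in(0,1): pr('cmp1',fit([(V[i],cm[i])],CMP,[y[0],y[1],-.05]))
un=[x1|x2|x3 for x1,x2,x3 in zip(pk,sp,ch)]
full=CHG+[bb+np.array([d,0,.009]) for d in(-.032,.032) for bb in BODY]
pr('chg',fit(list(zip(V,un)),full,[x[0],x[1],0]))
for i in(0,1): pr('chg1',fit([(V[i],un[i])],full,[x[0],x[1],0]))
top=atz(a,C[0],.09)
pr('pack',fit(list(zip(V,pk)),BODY,[top[0],top[1],0,.009]))
np.savez('m.npz',cm=cm,un=un,pk=pk)
print(r.get_state()['time_s'])
E
```

```text
pack [262. 247. 287. 278.] 0.6
pack [210. 247. 232. 293.] 0.97
spare [280. 235. 305. 264.] 0.69
spare [239. 251. 254. 289.] 0.64
charger [253. 233. 314. 296.] 0.92
charger [201. 253. 271. 310.] 0.6
compressor [173. 134. 250. 204.] 0.56
[0.57895382 0.20767285 0.04      ] [ 0.55420541 -0.18136185  0.06      ] [0.56905317 0.19868371 0.04      ] [ 0.56378912 -0.194766    0.06      ]Traceback (most recent call last):
  File "<stdin>", line 12, in <module>
  File "h.py", line 36, in fit
    o=minimize(f,v,method='Nelder-Mead',options=dict(initial_simplex=sim,xatol=1e-4,fatol=1e-5)); v=o.x
    res = _minimize_neldermead(fun, x0, args, callback, bounds=bounds,
                               **options)
    fsim[k] = func(sim[k])
              ~~~~^^^^^^^^
    fx = function(np.copy(x), *(wrapper_args + args))
  File "h.py", line 30, in f
    a=render(p,boxes,v)>0; L+=1-(a&m).sum()/(a|m).sum()
                                 ~^~
ValueError: operands could not be broadcast together with shapes (768,1024) (2,2)
```

```bash
cat > meas.py <<'E'
from h import *
a=capture('scene');b=capture('side');V=(a,b)
C=[(276,262),(219,267)];G=[(291,249),(247,267)];H=[(283,266),(236,282)];P=[(211,168),(248,176)]
def get(n,c): return [near(p,n,q) for p,q in zip(V,c)]
pk,sp,ch,cm=get('pack',C),get('spare',G),get('charger',H),get('compressor',P)
x=atz(a,H[0],.04);y=atz(a,P[0],.06)
def pr(n,o): v=np.array(o[0]);v[2]=np.degrees(v[2]);print(n,np.round(v,4),round(o[1],3))
def go(n,ms,B,v0):
    vs=[(p,m) for p,m in zip(V,ms) if m is not None]
    pr(n,fit(vs,B,v0))
    if len(vs)>1:
        for w in vs: pr(n+'1',fit([w],B,v0))
go('cmp',cm,CMP,[y[0],y[1],-.05])
un=[None if any(t is None for t in z) else z[0]|z[1]|z[2] for z in zip(pk,sp,ch)]
go('chg',un,CHG+[BODY[0]+np.array([d,0,.009]) for d in(-.032,.032)],[x[0],x[1],0])
t=atz(a,C[0],.09)
go('pack',pk,BODY,[t[0],t[1],0,.009])
print(r.get_state()['time_s'])
E
python3 meas.py
```

```text
pack [262. 248. 289. 279.] 0.8
pack [210. 248. 234. 292.] 0.58
spare [279. 235. 304. 262.] 0.94
spare [236. 249. 255. 288.] 0.68
charger [252. 234. 312. 294.] 0.85
charger [197. 252. 270. 311.] 0.73
compressor [173. 132. 249. 205.] 0.73
compressor [210. 143. 287. 208.] 0.76
cmp [ 0.5511 -0.2019 -7.5789] 0.038
cmp1 [ 0.551  -0.2019 -7.5137] 0.029
cmp1 [ 0.5525 -0.2021 -7.8882] 0.043
chg [0.5755 0.1967 4.6238] 0.055
chg1 [0.5737 0.1967 5.0071] 0.064
chg1 [0.5756 0.1965 4.7295] 0.044
pack [6.0670e-01 1.9870e-01 6.7156e+00 6.4000e-03] 0.148
pack1 [ 0.6046  0.1992 -0.4132  0.0078] 0.233
pack1 [6.0740e-01 1.9600e-01 6.4101e+00 3.2000e-03] 0.049
1.8
```

```bash
for i in 1 2; do :; done
python3 -m creep '[[87.6,0.4,1,0,0,0,-2.3],[87.6,0.4,1,0,0,0,-2.3],[87.6,0.4,1,0,0,0,-2.3],[87.6,0.4,1,0,0,0,-2.3],[87.6,0.4,1,0,0,0,-2.3],[87.6,0.4,1,0,0,0,-2.3],[87.6,0.4,1,0,0,0,-2.3],[87.6,0.4,1,0,0,0,-2.2]]' | tail -5
python3 -m creep '[[87.6,0.4,1,0,0,0,0],[87.6,0.4,1,0,0,0,0],[87.6,0.4,1,0,0,0,0],[87.6,0.4,1,0,0,0,0],[87.6,0.4,1,0,0,0,0],[87.6,0.4,1,0,0,0,0],[87.6,0.4,1,0,0,0,0],[87.6,0.4,1,0,0,0,0]]'
python3 -m creep '[[87.6,0.4,1,0,0,0,0],[87.6,0.4,1,0,0,0,0],[87.6,0.4,1,0,0,0,0],[87.6,0.4,1,0,0,0,0],[87.6,0.4,1,0,0,0,0],[87.6,0.4,1,0,0,0,0],[87.6,0.4,1,0,0,0,0],[87.6,0.4,1,0,0,0,0]]'
python3 - <<'E'
from h import *
p=capture('scene')
for n,uv in dict(olive=(272,187),teal=(169,233),cup=(204,265),purp=(241,308),ochre=(381,243)).items(): print(n,atz(p,uv,0.0))
print(r.get_state())
E
```

```text
tcp_pos: [0.3443, -0.4201, 0.2268]
eef_rot: [-180.0, 0.0, -175.4]
contact_force: [0.9, -0.1, 1.4]
gripper_width: 0.0876
gripper_force: 0.0
time_s: 3.13
tcp_pos: [0.4243, -0.22, 0.2269]
eef_rot: [-180.0, 0.0, -175.3]
contact_force: [0.2, 0.4, -0.1]
gripper_width: 0.0875
gripper_force: 0.0
time_s: 3.8
tcp_pos: [0.5043, -0.0198, 0.2269]
eef_rot: [180.0, 0.0, -175.3]
contact_force: [1.0, -0.9, -0.9]
gripper_width: 0.0876
gripper_force: 0.0
olive [ 0.41856144 -0.03626647  0.        ]
teal [ 7.74282476e-01 -9.77373927e-02 -2.22044605e-16]
cup [0.74887828 0.05335592 0.        ]
purp [0.73995019 0.22206472 0.        ]
ochre [0.28203481 0.3195114  0.        ]
{'time_s': 3.85, 'joints': array([ 2.03232215e+01,  4.48227608e+00, -2.02173594e+01, -3.11577684e-03,
       -6.51930252e+01, -1.05534843e+02]), 'qd': array([-2.73122438, -0.62092232, -1.14665341,  0.23417792, -0.04147903,
        5.43595821]), 'joint_torque': array([ -1.21896006, -38.57013702,  25.30317664,   6.43816441,
        -0.92897812,   0.42966862]), 'tcp_pos': array([ 0.50632348, -0.01698454,  0.22678973]), 'eef_rot': array([ 1.79968525e+02,  1.02659878e-01, -1.75212955e+02]), 'contact_force': array([3.05593472, 3.60439493, 1.5392437 ]), 'moment': array([ 0.51689457, -0.4782654 , -0.03465868]), 'gripper_force': 0.0, 'gripper_width': 0.08772562056076383}
```

```bash
python3 -m creep '[[87.6,0.51,1,0.1,0,0,0],[87.6,0.51,1,0.1,0,0,0],[87.6,0.51,1,0.1,0,0,0],[87.6,0.51,1,0.1,0,0,0],[87.6,0.51,1,0.1,0,0,0],[87.6,0.51,1,0.1,0,0,0],[87.6,0.51,1,0.1,0,0,0],[87.6,0.51,1,0.1,0,0,0]]' |head -2
python3 -m creep '[[87.6,0.05,0.77,0,0,0,0],[87.6,0,0,0,0,0,0],[87.6,0,0,0,0,0,0]]'
python3 - <<'E'
from h import *
p=capture('wrist');save(p,'w1.png');print(p['origin'],p['rotation'],p['K'])
m=near(p,'pack',(256,192));c=near(p,'charger',(256,192));s=near(p,'spare',(256,192))
def pr(n,o): v=np.array(o[0]);v[2]=np.degrees(v[2]);print(n,np.round(v,4),round(o[1],3))
if m is not None: pr('pack',fit([(p,m)],BODY,[.607,.199,.08,.009]))
B=CHG+[BODY[0]+np.array([d,0,.009]) for d in(-.032,.032)]
if None is not m is not c is not s: pass
try: pr('chg',fit([(p,m|c|s)],B,[.5755,.1967,.08]))
except Exception as e: print(e)
cv2.polylines
im=p['frame'][:,:,::-1].copy()
for b in BODY:
  cc,ss=np.cos(.082),np.sin(.082);R=np.array([[cc,-ss,0],[ss,cc,0],[0,0,1]])
  for q in proj(p,b@R.T+[.6074,.1993,.009]): 
    if abs(q).max()<2000: cv2.circle(im,tuple(int(t) for t in q),3,(255,0,255),1)
cv2.imwrite('pics/w1.png',im)
print(r.get_state()['time_s'])
E
```

```text
time_s: 4.52
tcp_pos: [0.6064, 0.18, 0.2468]
time_s: 4.77
tcp_pos: [0.6067, 0.1988, 0.2459]
eef_rot: [-180.0, -0.1, -175.2]
contact_force: [-0.1, 0.5, -0.0]
gripper_width: 0.0877
gripper_force: 0.0
[0.53621891 0.19281095 0.4036178 ] [1.65070833e+02 5.87842813e-02 9.48114578e+01] [[265.22893011   0.         254.61333128]
 [  0.         265.22893011 195.0551197 ]
 [  0.           0.           1.        ]]
pack [228. 165. 281. 208.] 0.68
charger [217.  88. 300. 220.] 0.94
spare [228. 114. 284. 150.] 0.79
pack [ 0.6081  0.1989  4.8584 -0.0067] 0.059
chg [0.572  0.1958 4.8007] 0.022
4.9667
```

View pics/w1.png

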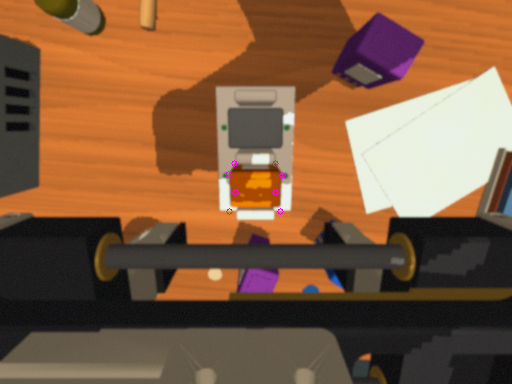

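```bash
python3 -m creep '[[87.6,-0.05,0,-0.9,0,0,0],[87.6,0,0,-1,0,0,0],[87.6,0,0,-1,0,0,0],[87.6,0,0,-1,0,0,0],[87.6,0,0,-1,0,0,0],[87.6,0,0,-1,0,0,0],[87.6,0,0,-0.9,0,0,0],[87.6,0,0,0,0,0,0]]' 40
python3 -m creep '[[40,0,0,0,0,0,0],[40,0,0,0,0,0,0],[40,0,0,0,0,0,0],[40,0,0,0,0,0,0],[40,0,0,0,0,0,0],[40,0,0,0,0,0,0],[40,0,0,0,0,0,0],[40,0,0,0,0,0,0]]' 40
```

```text
time_s: 5.63
tcp_pos: [0.6031, 0.1957, 0.0722]
eef_rot: [-179.8, -0.4, -175.4]
contact_force: [-0.0, -0.7, -0.7]
gripper_width: 0.0877
gripper_force: 0.0
time_s: 6.3
tcp_pos: [0.6065, 0.1985, 0.0777]
eef_rot: [180.0, 0.1, -175.3]
contact_force: [-1.3, 1.5, 6.2]
gripper_width: 0.0561
gripper_force: 40.0
```

```bash
python3 -m creep '[[40,0,0,0.3,0,0,0],[40,0,0,0.5,0,0,0],[40,0,0,0.7,0,0,0],[40,0,0,0.9,0,0,0],[40,0,0,0.9,0,0,0],[40,0,0,0.9,0,0,0],[40,0,0,0.9,0,0,0],[40,0,0,0.8,0,0,0]]'
python3 -m creep '[[40,0,0,0.4,0,0,0],[40,0,0,0,0,0,0],[40,0,0,0,0,0,0]]'
python3 - <<'E'
from h import *
b=capture('side');save(b,'l.png');cv2.imwrite('pics/l.png',cv2.resize(b['frame'][100:340,120:330,::-1],(525,600)))
E
```

```text
time_s: 6.97
tcp_pos: [0.6054, 0.1977, 0.2252]
eef_rot: [-180.0, -0.1, -175.3]
contact_force: [0.2, 0.1, -4.1]
gripper_width: 0.0559
gripper_force: 40.0
time_s: 7.22
tcp_pos: [0.6054, 0.198, 0.2334]
eef_rot: [180.0, -0.0, -175.3]
contact_force: [0.3, 0.3, -4.0]
gripper_width: 0.0559
gripper_force: 40.0
```

View pics/l.png

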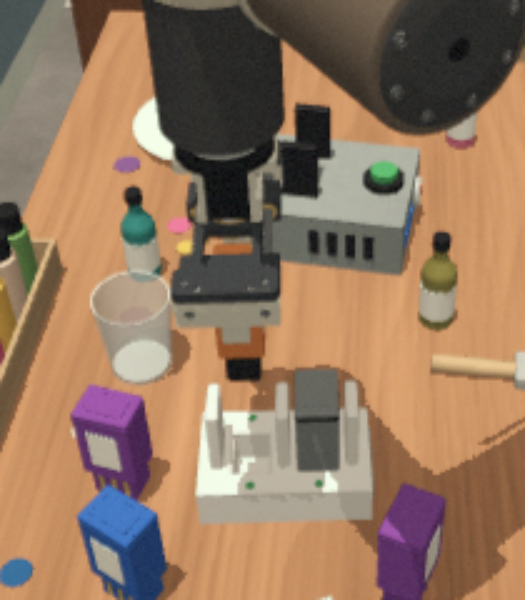

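```bash
python3 -m creep '[[40,0,-0.5,0,0,0,-1.5],[40,0,-0.9,0,0,0,-1.6],[40,0,-0.9,0,0,0,-1.6],[40,0,-0.9,0,0,0,-1.6],[40,0,-0.9,0,0,0,-1.6],[40,0,-0.9,0,0,0,-1.6],[40,0,-0.9,0,0,0,-1.5],[40,0,-0.8,0,0,0,-1.3]]'
python3 -m creep '[[40,0,0,-0.5,0,0,0],[40,0,0,-0.9,0,0,0],[40,0,0,-0.9,0,0,0],[40,0,0,-0.9,0,0,0],[40,0,0,-0.9,0,0,0],[40,0,0,-0.9,0,0,0],[40,0,0,-0.8,0,0,0],[40,0,0,-0.5,0,0,0]]'
python3 -m creep '[[40,0,0,-0.05,0,0,0],[40,0,0,-0.05,0,0,0],[40,0,0,0,0,0,0],[40,0,0,0,0,0,0]]'
```

```text
time_s: 7.93
tcp_pos: [0.6048, 0.0286, 0.2322]
eef_rot: [-179.9, -0.2, 172.3]
contact_force: [0.3, 1.0, -4.5]
gripper_width: 0.0559
gripper_force: 40.0
time_s: 8.6
tcp_pos: [0.6035, 0.0294, 0.0726]
eef_rot: [-179.9, -0.3, 172.3]
contact_force: [-1.7, -0.5, -3.1]
gripper_width: 0.0558
gripper_force: 40.0
time_s: 8.93
tcp_pos: [0.6065, 0.0305, 0.0749]
eef_rot: [180.0, 0.1, 172.4]
contact_force: [-0.6, 0.5, -3.3]
gripper_width: 0.0556
gripper_force: 40.0
```

```bash
python3 -m creep '[[40,0,0,-0.06,0,0,0],[40,0,0,-0.04,0,0,0],[40,0,0,0,0,0,0],[40,0,0,0,0,0,0]]' | head -4
python3 -m creep '[[40,0,0,-0.06,0,0,0],[40,0,0,-0.04,0,0,0],[40,0,0,0,0,0,0],[40,0,0,0,0,0,0]]' | head -4
```

```text
time_s: 9.27
tcp_pos: [0.606, 0.0306, 0.0719]
eef_rot: [180.0, 0.0, 172.4]
contact_force: [0.1, -0.2, -3.6]
time_s: 9.6
tcp_pos: [0.6059, 0.0305, 0.0689]
eef_rot: [-180.0, -0.0, 172.4]
contact_force: [0.0, 0.8, -3.5]
```

```bash
python3 -m creep '[[40,0,0,-0.04,0,0,0],[40,0,0,-0.04,0,0,0],[40,0,0,0,0,0,0],[40,0,0,0,0,0,0]]' | head -4
python3 -m creep '[[40,0,0,-0.03,0,0,0],[40,0,0,-0.03,0,0,0],[40,0,0,0,0,0,0],[40,0,0,0,0,0,0]]' | head -4
```

```text
time_s: 9.93
tcp_pos: [0.6061, 0.0305, 0.0687]
eef_rot: [-180.0, 0.0, 172.5]
contact_force: [-4.7, 0.7, 9.0]
time_s: 10.27
tcp_pos: [0.6065, 0.0305, 0.0686]
eef_rot: [-180.0, 0.1, 172.5]
contact_force: [-7.6, -0.2, 20.7]
```

```bash
python3 -m creep '[[40,0,0,0.1,0,0,0],[40,0,0,0,0,0,0],[60,0,0,0,0,0,0],[87.6,0,0,0,0,0,0],[87.6,0,0,0,0,0,0],[87.6,0,0,0,0,0,0],[87.6,0,0,0,0,0,0],[87.6,0,0,0,0,0,0]]' 
python3 -m creep '[[87.6,0,0,0.5,0,0,0],[87.6,0,0,1,0,0,0],[87.6,0,0,1,0,0,0],[87.6,0,0,1,0,0,0],[87.6,0,0,1,0,0,0],[87.6,0,0,1,0,0,0],[87.6,0,0,0.8,0,0,0],[87.6,0,0,0,0,0,0]]'
python3 - <<'E'
from h import *
a=capture('scene');b=capture('side');w=capture('wrist')
im=np.hstack([cv2.resize(b['frame'][100:340,120:330,::-1],(350,400)),cv2.resize(w['frame'][:,:,::-1],(450,400))]);cv2.imwrite('pics/l2.png',im)
B=PACK; t=np.array([[.606,.0305,.06]])
def pr(n,o): v=np.array(o[0]);v[2]=np.degrees(v[2]);print(n,np.round(v,4),round(o[1],3))
vs=[]
for n,p in zip('sbw',(a,b,w)):
  q=proj(p,t)[0];print(n,q)
  m=near(p,'pack',q)
  if m is not None: vs.append((p,m)); pr(n,fit([(p,m)],PACK,[.606,.0305,-.13]))
pr('all',fit(vs,PACK,[.606,.0305,-.13]))
print(r.get_state()['time_s'],r.get_state()['tcp_pos'])
E
```

```text
time_s: 10.93
tcp_pos: [0.606, 0.0305, 0.068]
eef_rot: [-180.0, -0.0, 172.4]
contact_force: [0.2, -0.5, 0.3]
gripper_width: 0.0857
gripper_force: 0.0
time_s: 11.6
tcp_pos: [0.6082, 0.0308, 0.2306]
eef_rot: [179.9, 0.4, 172.5]
contact_force: [0.5, -0.0, 0.4]
gripper_width: 0.0875
gripper_force: 0.0
s [237.99096447 223.90158694]
pack [227. 207. 247. 241.] 0.71
s [  0.6063   0.0333 -15.4475] 0.176
b [227.17158392 226.82240224]
pack [216. 206. 238. 245.] 0.92
b [ 0.6063  0.0312 -1.1515] 0.149
w [254.82378938 182.327111  ]
pack [228. 162. 284. 211.] 0.95
w [ 0.6034  0.0301 -6.1651] 0.082
all [ 0.6056  0.0305 -5.4322] 0.165
11.9 [0.60536554 0.0304011  0.22430585]
```

View pics/l2.png

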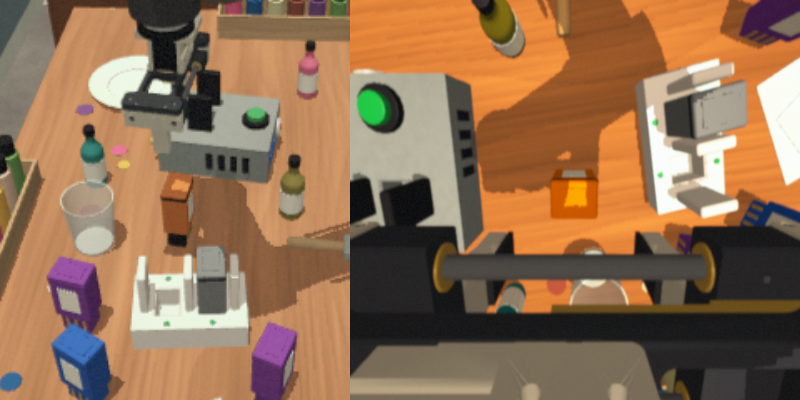

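```bash
python3 -m creep '[[87.6,0,0,0,0,0,7],[87.6,0,0,0,0,0,7],[87.6,0,0,0,0,0,7],[87.6,0,0,0,0,0,7],[87.6,0,0,0,0,0,7],[87.6,0,0,0,0,0,7],[87.6,0,0,0,0,0,7],[87.6,0,0,0,0,0,7]]' |head -3
python3 -m creep '[[87.6,0,0,0,0,0,7],[87.6,0,0,0,0,0,7],[87.6,0,0,0,0,0,7],[87.6,0,0,0,0,0,7],[87.6,0,0,0,0,0,6],[87.6,0,0,0,0,0,0],[87.6,0,0,0,0,0,0],[87.6,0,0,0,0,0,0]]'
python3 - <<'E'
from h import *
w=capture('wrist');save(w,'w3.png')
def pr(n,o): v=np.array(o[0]);v[2]=np.degrees(v[2]);print(n,np.round(v,4),round(o[1],3))
m=near(w,'pack',proj(w,[.606,.0305,.1])[0]); pr('p',fit([(w,m)],PACK,[.606,.0305,-.13]))
m=near(w,'compressor',proj(w,[.551,-.2,.05])[0]);
if m is not None: pr('c',fit([(w,m)],CMP,[.551,-.202,-.13]))
print(r.get_state()['joints'])
E
```

```text
time_s: 12.57
tcp_pos: [0.6056, 0.0304, 0.2245]
eef_rot: [179.9, -0.1, -131.2]
time_s: 13.23
tcp_pos: [0.6058, 0.0305, 0.225]
eef_rot: [180.0, -0.0, -97.8]
contact_force: [-0.2, 0.2, -0.3]
gripper_width: 0.088
gripper_force: 0.0
pack [235. 160. 277. 222.] 0.83
p [ 0.6036  0.0301 -7.8794] 0.094
compressor [164.   4. 379.  55.] 0.75
c [ 0.5486 -0.2023 -7.8989] 0.026
[ 2.13121073e+01  1.42224409e+01 -8.42509575e+00  6.48149253e-05
 -6.73666023e+01 -2.89921111e+01]
```

View pics/w3.png

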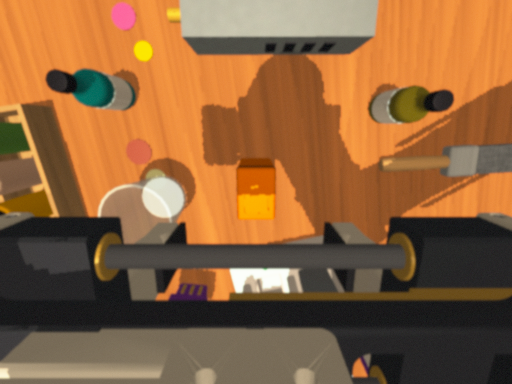

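```bash
python3 -m creep '[[87.6,0,0,-0.6,0,0,0],[87.6,0,0,-1,0,0,0],[87.6,0,0,-1,0,0,0],[87.6,0,0,-1,0,0,0],[87.6,0,0,-1,0,0,0],[87.6,0,0,-1,0,0,0],[87.6,0,0,-0.6,0,0,0],[87.6,0,0,0,0,0,0]]'
python3 -m creep '[[30,0,0,0,0,0,0],[30,0,0,0,0,0,0],[30,0,0,0,0,0,0],[30,0,0,0,0,0,0],[30,0,0,0,0,0,0],[30,0,0,0,0,0,0],[30,0,0,0,0,0,0],[30,0,0,0,0,0,0]]' 40
```

```text
time_s: 14.05
tcp_pos: [0.6036, 0.0299, 0.0669]
eef_rot: [179.7, -0.1, -97.7]
contact_force: [-0.9, -0.3, 0.1]
gripper_width: 0.0877
gripper_force: 0.0
time_s: 14.72
tcp_pos: [0.6059, 0.0305, 0.0708]
eef_rot: [-180.0, 0.0, -97.6]
contact_force: [-2.8, 0.6, -0.2]
gripper_width: 0.0399
gripper_force: 25.6
```

```bash
python3 -m creep '[[30,0,0,0.3,0,0,0],[30,0,0,0.8,0,0,0],[30,0,0,1,0,0,0],[30,0,0,1,0,0,0],[30,0,0,1,0,0,0],[30,0,0,1,0,0,0],[30,0,0,1,0,0,0],[30,0,0,0.6,0,0,0]]' 40
python3 -m creep '[[30,-0.1,-0.5,0,0,0,0],[30,-0.1,-1,0,0,0,0],[30,-0.1,-1,0,0,0,0],[30,-0.1,-1,0,0,0,0],[30,-0.1,-1,0,0,0,0],[30,-0.1,-1,0,0,0,0],[30,-0.1,-1,0,0,0,0],[30,-0.1,-1,0,0,0,0]]'
python3 -m creep '[[30,-0.1,-1,0,0,0,0],[30,-0.1,-0.7,0,0,0,0],[30,0,-0.26,0,0,0,0],[30,0,0,0,0,0,0],[30,0,0,0,0,0,0],[30,0,0,0,0,0,0]]'
python3 - <<'E'
from h import *
a=capture('scene');b=capture('side');w=capture('wrist')
im=np.hstack([cv2.resize(b['frame'][90:230,180:320,::-1],(266,400)),cv2.resize(a['frame'][90:220,160:270,::-1],(266,400)),cv2.resize(w['frame'][100:300,180:330,::-1],(266,400))]);cv2.imwrite('pics/l4.png',im)
def pr(n,o): v=np.array(o[0]);v[2]=np.degrees(v[2]);print(n,np.round(v,4),round(o[1],3))
for p in(w,b,a):
  m=near(p,'compressor',proj(p,[.551,-.2,.05])[0]);
  m2=near(p,'pack',proj(p,[.581,-.206,.24])[0]);
  if m2 is not None: pr('p',fit([(p,m2)],PACK,[.581,-.206,-.13,.16]))
print(r.get_state()['tcp_pos'])
E
```

```text
time_s: 15.38
tcp_pos: [0.6063, 0.0305, 0.2411]
eef_rot: [-179.9, 0.0, -97.6]
contact_force: [0.7, 0.1, -3.2]
gripper_width: 0.0396
gripper_force: 39.9
time_s: 16.05
tcp_pos: [0.5846, -0.1584, 0.237]
eef_rot: [179.9, 0.0, -97.6]
contact_force: [0.8, 0.4, -3.2]
gripper_width: 0.04
gripper_force: 39.9
time_s: 16.55
tcp_pos: [0.5807, -0.2053, 0.2376]
eef_rot: [180.0, 0.0, -97.6]
contact_force: [0.0, 0.6, -3.4]
gripper_width: 0.0398
gripper_force: 39.9
compressor [191. 114. 368. 232.] 0.96
pack [212. 180. 299. 296.] 0.72
p [ 0.5778 -0.2024 -1.4875  0.1352] 0.338
compressor [211. 143. 289. 209.] 0.68
pack [231. 105. 250. 148.] 0.7
p [ 0.5865 -0.2187  2.4905  0.155 ] 0.11
compressor [172. 134. 248. 203.] 0.7
pack [188. 121. 205. 156.] 0.92
p [  0.5853  -0.1848 -29.4346   0.1484] 0.36
[ 0.58100524 -0.20568351  0.23809147]
```

View pics/l4.png

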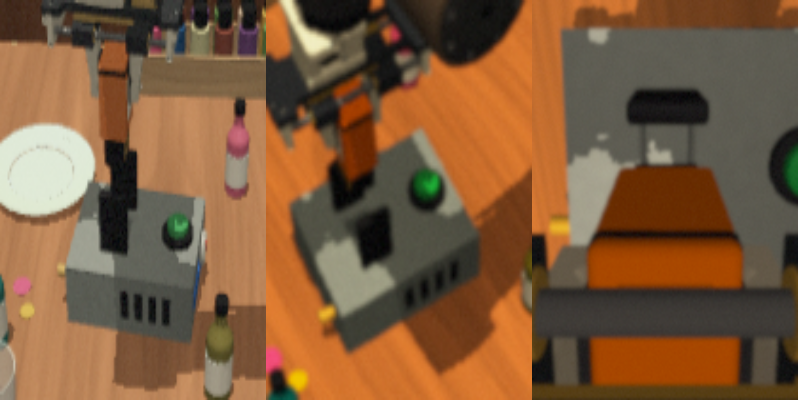

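```bash
python3 -m creep '[[30,0,0,-0.4,0,0,0],[30,0,0,-0.6,0,0,0],[30,0,0,-0.6,0,0,0],[30,0,0,-0.6,0,0,0],[30,0,0,-0.6,0,0,0],[30,0,0,-0.4,0,0,0],[30,0,0,-0.1,0,0,0],[30,0,0,0,0,0,0]]'
python3 - <<'E'
from h import *
b=capture('side');w=capture('wrist')
im=np.hstack([cv2.resize(b['frame'][110:220,190:300,::-1],(400,400)),cv2.resize(w['frame'][60:260,180:330,::-1],(300,400))]);cv2.imwrite('pics/l5.png',im)
E
```

```text
time_s: 17.67
tcp_pos: [0.5804, -0.206, 0.1545]
eef_rot: [179.9, -0.0, -97.6]
contact_force: [0.8, -0.0, -2.7]
gripper_width: 0.04
gripper_force: 39.9
```

View pics/l5.png

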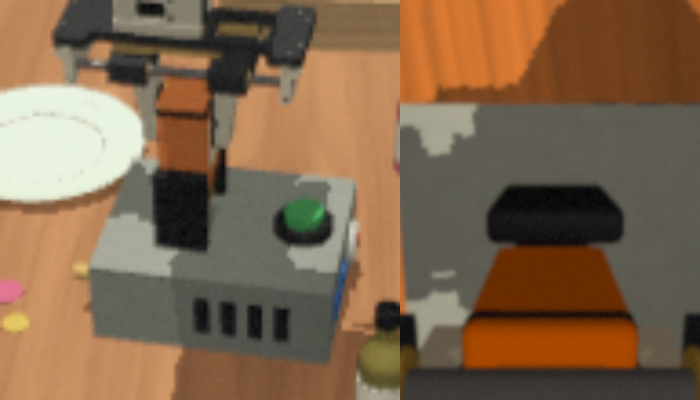

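```bash
python3 -m creep '[[30,-0.04,0,-0.1,0,0,0],[30,0,0,-0.15,0,0,0],[30,0,0,-0.12,0,0,0],[30,0,0,0,0,0,0],[30,0,0,0,0,0,0]]'|head -4
python3 -m creep '[[30,0,0,-0.08,0,0,0],[30,0,0,-0.08,0,0,0],[30,0,0,0,0,0,0],[30,0,0,0,0,0,0]]'|head -4
python3 -m creep '[[30,0,0,-0.08,0,0,0],[30,0,0,-0.08,0,0,0],[30,0,0,0,0,0,0],[30,0,0,0,0,0,0]]'|head -4
```

```text
time_s: 18.18
tcp_pos: [0.5798, -0.206, 0.1462]
eef_rot: [180.0, -0.0, -97.6]
contact_force: [-0.8, -0.3, -3.7]
time_s: 18.52
tcp_pos: [0.5798, -0.206, 0.1421]
eef_rot: [180.0, -0.0, -97.6]
contact_force: [0.2, 0.5, -3.3]
time_s: 18.85
tcp_pos: [0.5798, -0.206, 0.1381]
eef_rot: [180.0, -0.0, -97.6]
contact_force: [0.5, 0.7, -2.9]
```

```bash
python3 -m creep '[[30,0,0,-0.12,0,0,0],[30,0,0,-0.12,0,0,0],[30,0,0,-0.12,0,0,0],[30,0,0,0,0,0,0],[30,0,0,0,0,0,0]]'|head -4
python3 -m creep '[[30,0,0,-0.12,0,0,0],[30,0,0,-0.12,0,0,0],[30,0,0,-0.12,0,0,0],[30,0,0,-0.12,0,0,0],[30,0,0,0,0,0,0],[30,0,0,0,0,0,0]]'|head -4
```

```text
time_s: 19.27
tcp_pos: [0.5797, -0.206, 0.1289]
eef_rot: [180.0, -0.0, -97.6]
contact_force: [0.3, 0.5, -4.1]
time_s: 19.77
tcp_pos: [0.5798, -0.206, 0.117]
eef_rot: [180.0, -0.0, -97.6]
contact_force: [-0.0, -0.6, -2.9]
```

```bash
python3 -m creep '[[30,0,0,-0.1,0,0,0],[30,0,0,-0.1,0,0,0],[30,0,0,0,0,0,0],[30,0,0,0,0,0,0]]'|head -4
python3 -m creep '[[30,0,0,-0.08,0,0,0],[30,0,0,-0.04,0,0,0],[30,0,0,0,0,0,0],[30,0,0,0,0,0,0]]'|head -4
python3 -m creep '[[30,0,0,-0.04,0,0,0],[30,0,0,-0.04,0,0,0],[30,0,0,0,0,0,0],[30,0,0,0,0,0,0]]'|head -4
```

```text
time_s: 20.1
tcp_pos: [0.5798, -0.206, 0.1121]
eef_rot: [180.0, -0.0, -97.6]
contact_force: [-0.0, -0.6, -3.1]
time_s: 20.43
tcp_pos: [0.5801, -0.206, 0.1097]
eef_rot: [-180.0, -0.0, -97.6]
contact_force: [-1.1, 2.1, 1.9]
time_s: 20.77
tcp_pos: [0.5801, -0.206, 0.1097]
eef_rot: [-179.9, -0.0, -97.5]
contact_force: [-7.7, 4.5, 16.3]
```

```bash
python3 -m creep '[[30,0,0,0.06,0,0,0],[30,0,0,0,0,0,0],[60,0,0,0,0,0,0],[87.6,0,0,0,0,0,0],[87.6,0,0,0,0,0,0],[87.6,0,0,0,0,0,0],[87.6,0,0,0,0,0,0],[87.6,0,0,0,0,0,0]]'
python3 -m creep '[[87.6,0,0,0.4,0,0,0],[87.6,0,0,0.7,0,0,0],[87.6,0,0,0.9,0,0,0],[87.6,0,0,0.9,0,0,0],[87.6,0,0,0.9,0,0,0],[87.6,0,0,0.7,0,0,0],[60,0,0,0,0,0,0],[0,0,0,0,0,0,0]]'
python3 -m creep '[[0,-0.8,0.1,0,0,0,0],[0,-1,0.15,0,0,0,0],[0,-1,0.15,0,0,0,0],[0,-0.4,0.05,0,0,0,0],[0,0,0,0,0,0,0],[0,0,0,0,0,0,0],[0,0,0,0,0,0,0]]'
python3 - <<'E'
from h import *
a=capture('scene');b=capture('side');w=capture('wrist')
im=np.hstack([cv2.resize(b['frame'][110:220,190:300,::-1],(400,400)),cv2.resize(w['frame'][50:300,150:400,::-1],(400,400))]);cv2.imwrite('pics/l6.png',im)
def pr(n,o): v=np.array(o[0]);v[2]=np.degrees(v[2]);print(n,np.round(v,4),round(o[1],3))
t=[.581-.0942,-.2065+.0127,.085]
for n,p in zip('sbw',(a,b,w)):
  m=near(p,'pack',proj(p,[.581,-.206,.12])[0])
  if m is not None: pr(n,fit([(p,m)],BODY,[.58,-.206,-.13,.039]))
  f=p['frame'].astype(int); g=((f[...,1]>1.5*f[...,0])&(f[...,1]>1.5*f[...,2])&(f[...,1]>60)).astype(np.uint8)
  k,l,s,c=cv2.connectedComponentsWithStats(g)
  q=proj(p,t)[0]
  for i in range(1,k):
    if s[i,4]>8 and np.hypot(*(c[i]-q))<60: print(n,'green',s[i],c[i],'pred',q,'at z.087',atz(p,c[i],.087))
print(r.get_state()['time_s'],r.get_state()['tcp_pos'])
E
```

```text
time_s: 21.43
tcp_pos: [0.5799, -0.206, 0.1086]
eef_rot: [180.0, -0.0, -97.6]
contact_force: [-0.3, 0.7, -0.3]
gripper_width: 0.0745
gripper_force: 0.0
time_s: 22.1
tcp_pos: [0.5806, -0.206, 0.2232]
eef_rot: [-179.8, 0.0, -97.6]
contact_force: [0.3, 0.7, -0.6]
gripper_width: 0.079
gripper_force: 0.0
time_s: 22.68
tcp_pos: [0.5007, -0.1948, 0.2212]
eef_rot: [-180.0, -0.0, -97.6]
contact_force: [-0.0, -0.4, 0.3]
gripper_width: 0.0333
gripper_force: 0.0
pack [187. 141. 207. 170.] 0.65
s [  0.5801  -0.2084 -12.8252   0.0353] 0.343
s green [221 145  10   9  73] [225.80821918 148.84931507] pred [225.59998315 150.4248368 ] at z.087 [ 0.4834221  -0.19719642  0.087     ]
pack [233. 142. 252. 170.] 0.6
b [ 0.5818 -0.2126 -0.0353  0.0415] 0.478
b green [268 165  11   9  78] [273.08974359 168.69230769] pred [273.24439971 170.31164428] at z.087 [ 0.48740709 -0.19928679  0.087     ]
pack [137. 161. 205. 221.] 0.92
w [ 5.9160e-01 -2.0420e-01  7.8326e+00 -2.9000e-03] 0.212
w green [254 174  30  30 721] [268.43966713 188.41886269] pred [265.55575781 187.11795617] at z.087 [ 0.48377439 -0.1923494   0.087     ]
22.9833 [ 0.50025923 -0.19477238  0.22089851]
```

View pics/l6.png

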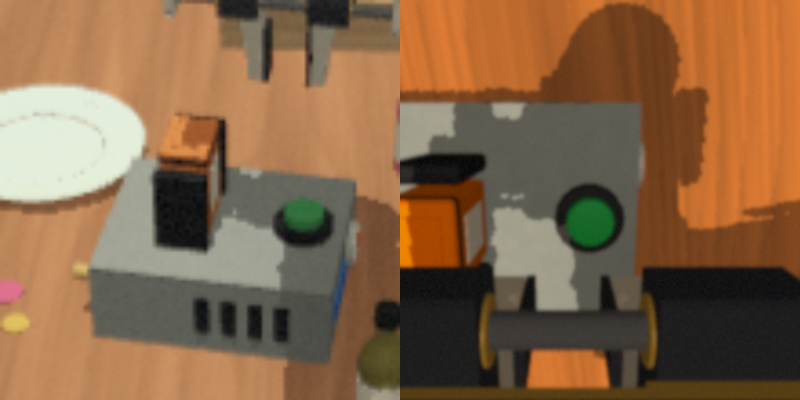

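```bash
python3 -m creep '[[0,-0.58,0.06,0,0,0,-7],[0,0,0,0,0,0,-7],[0,0,0,0,0,0,-7],[0,0,0,0,0,0,-7],[0,0,0,0,0,0,-7],[0,0,0,0,0,0,-7],[0,0,0,0,0,0,-7],[0,0,0,0,0,0,-7]]'|head -3
python3 -m creep '[[0,0,0,-0.5,0,0,-7],[0,0,0,-0.8,0,0,-7],[0,0,0,-0.9,0,0,-7],[0,0,0,-0.9,0,0,-7],[0,0,0,-0.9,0,0,-6],[0,0,0,-0.4,0,0,0],[0,0,0,0,0,0,0],[0,0,0,0,0,0,0]]'
python3 - <<'E'
from h import *
b=capture('side')
cv2.imwrite('pics/l7.png',cv2.resize(b['frame'][90:220,180:310,::-1],(400,400)))
E
```

```text
time_s: 23.65
tcp_pos: [0.4856, -0.1932, 0.2212]
eef_rot: [180.0, -0.0, -153.9]
time_s: 24.32
tcp_pos: [0.4857, -0.1934, 0.1115]
eef_rot: [-180.0, -0.0, 172.6]
contact_force: [0.3, -0.3, 0.1]
gripper_width: 0.0004
gripper_force: 0.0
```

View pics/l7.png

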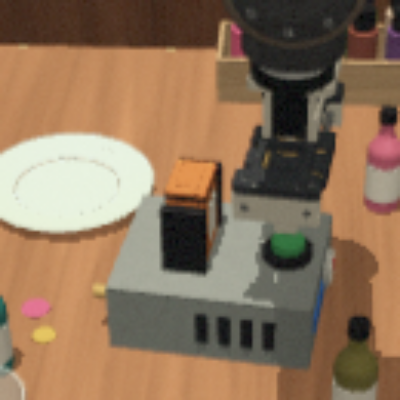

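```bash
python3 -m creep '[[0,0,0,-0.3,0,0,0],[0,0,0,-0.2,0,0,0],[0,0,0,-0.1,0,0,0],[0,0,0,0,0,0,0],[0,0,0,0,0,0,0]]'|head -4
python3 -m creep '[[0,0,0,-0.1,0,0,0],[0,0,0,-0.1,0,0,0],[0,0,0,0,0,0,0],[0,0,0,0,0,0,0]]'|head -4
python3 -m creep '[[0,0,0,-0.08,0,0,0],[0,0,0,-0.08,0,0,0],[0,0,0,0,0,0,0],[0,0,0,0,0,0,0]]'|head -4
```

```text
time_s: 24.78
tcp_pos: [0.4855, -0.1932, 0.0965]
eef_rot: [180.0, 0.0, 172.4]
contact_force: [-0.2, 1.9, 1.8]
time_s: 25.12
tcp_pos: [0.4857, -0.1933, 0.0915]
eef_rot: [-180.0, 0.0, 172.4]
contact_force: [-0.1, 1.3, 4.4]
time_s: 25.45
tcp_pos: [0.4859, -0.1934, 0.0906]
eef_rot: [-180.0, 0.1, 172.5]
contact_force: [-11.0, 8.1, 36.1]
```

```bash
python3 -m creep '[[0,0,0,0.4,0,0,0],[0,0,0,0.8,0,0,0],[0,0,0,1,0,0,0],[0,0,0,1,0,0,0],[0,0,0,1,0,0,0],[0,0,0,0.8,0,0,0],[0,0,0,0,0,0,0],[0,0,0,0,0,0,0]]'
python3 - <<'E'
from h import *
a=capture('scene');b=capture('side')
im=np.hstack([cv2.resize(b['frame'][90:350,130:330,::-1],(400,520)),cv2.resize(a['frame'][80:340,150:350,::-1],(400,520))]);cv2.imwrite('pics/l8.png',im)
E
```

```text
time_s: 26.12
tcp_pos: [0.4859, -0.1932, 0.2131]
eef_rot: [180.0, 0.1, 172.4]
contact_force: [0.6, 1.4, 0.2]
gripper_width: 0.0002
gripper_force: 0.0
```

View pics/l8.png

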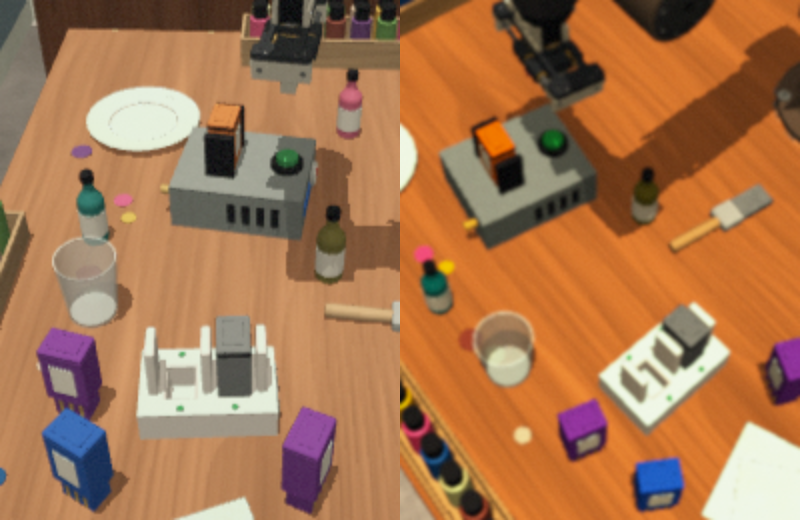

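The pack is seated between the cheeks (side crop around 225,140), the button is back up at (288,160), and the bystanders have not moved.

```bash
python3 -c "
from plant import close_job; print(close_job())"
```

```text
the job is handed in; nothing more can be done
None
```

The job is handed in at about 26 s of the 61 s limit: I stood the orange pack on the table, regripped it and plugged it home in the compressor bay, then pressed the green button to its stop (36 N at the wrist) and backed off; the last pictures show the grey pack, bottles and cup where they were.

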